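# Clear the V-block from the catch tray and sweep the castings into the tote

## Task

Somebody left a steel V-block in the mouth of the deburring machine's catch tray. First lift it out and set it down, without dropping it, upright in the middle of the red pad; then sweep the two finished castings along the tray and over its open lip into the yellow tote, sliding them and not picking them up. Leave the tote under the lip where it is, and do not disturb the vise, the tap wrench or the column of blocks.

Things in the scene. Friction and masses are not known exactly. Their poses are not given: they have to be found in the camera images.
- tray: Fixed catch tray of a white and blue bench deburring machine: a straight level channel, blue floor, white side walls. Origin at bench height under the channel's middle line; x across it, y along it from the open lip (y = -160 mm) to the machine (from y = +215 mm), z up. Floor top 70 mm above the bench; 112 mm wide inside; walls 4 mm thick, 30 mm above the floor.
- tray_lip (a point): Middle of the top edge of the tray floor's open lip (70 mm above the bench); axes as the tray's, -y points out over the tote. Measured from here, at y = +375 mm begins the machine's hood (150 mm wide, its top 134 mm above the bench), at y = +450 mm its housing (220 mm wide, 210 mm long, 235 mm high).
- vblock: Bright steel V-block, 70 (its x) x 40 (its y) x 40 mm high, about 0.55 to 0.8 kg, V groove 15 mm deep along the top, flat upright sides 40 mm apart to grip. Origin at the centre of its underside, z up. Starts lying across the channel near the lip (its x roughly across the channel, up to 0.3 rad off).
- casting_a: Finished bright aluminium casting, 68 g: a 40 x 34 x 14 mm foot (long side along its x) with a round boss 24 mm across standing 14 mm higher in the middle, dark bore on top. Origin at the centre of its underside, z up. Lies loose in the tray, any yaw.
- casting_b: Finished bright aluminium casting, 68 g: a 40 x 34 x 14 mm foot (long side along its x) with a round boss 24 mm across standing 14 mm higher in the middle, dark bore on top. Origin at the centre of its underside, z up. Lies loose in the tray, any yaw.
- tote: Loose yellow plastic tote, open on top, 170 (x) x 150 (y) x 58 mm high, walls and floor 4 mm, 0.7 kg, standing on the bench below the lip: the lip reaches 20 mm over its near wall, its rim is 12 mm below the tray floor's top. Origin at the centre of its underside, axes as the tray's.
- pad: Red rubber pad fixed on the bench, 130 x 130 x 5 mm. Origin at the centre of its underside (bench height).
- vise: Bystander: small green toolmaker's vise, 120 x 55 x 52 mm high with a 20 mm screw end on its -x side, 0.95 kg, near the pad. Origin at the centre of its underside.
- block_column: Bystander: slim column of aluminium blocks, 24 x 24 x 120 mm high, one rigid piece. Origin at the centre of its underside.
- tap_wrench: Bystander: steel tap wrench lying along its x, 160 mm long, 16 mm high. Origin at the middle, at bench height.
Not all that is in view belongs to the job. Leave any turquoise look-alike of the casting_b alone.

How it is judged:
By the outcome, as a careful person would: the job done as asked, in the order asked, and still so for the second after the job is handed in, with the robot touching nothing.
It also fails if it takes over 61 s, if anything falls off the work surface, if the arm or the gripper's body presses on something with over 40 N, if the wrist force passes 120 N, or if a joint passes its speed limit or range.

## Robot

A 6-joint arm with a two-finger parallel gripper is mounted at the origin on the work surface. World frame = base frame: x ahead of the robot, y to its left, z up, the work surface at z = 0. Lengths are in m, angles in rad, forces in N, time in s.
With the tool pointing down it reaches from about 0.225 to 0.875 m from the base axis. Payload 3.4 kg.
Tool frame: the origin (TCP) lies midway between the tips of the shut fingers; the grasp point (between the pads) lies 19 mm behind it; x points along the fingers, y is the direction in which the jaws open and shut, and the axes are right-handed (so a half turn about x gives the same grasp; the last joint's range is limited). The gripper opens to 85 mm and grips with 20 to 120 N. Pads are 22 mm wide; open, the fingers measure 114 mm over their backs; the gripper's body (76 mm by 85 mm) begins 54 mm behind the grasp point. The pads swing forward as they close: fully open they stand 13 mm farther back than shut.
Start: joints at [0.987, 0.276, 1.505, -0, 1.361, -0.121], TCP at [0.257, 0.515, 0.231] pointing down, gripper open.
Joint ranges: [-2.89, 2.89], [-0.75, 2.08], [0.22, 2.7], [-1.18, 4.32], [0.11, 2.71], [-2.7, 2.7]. Speed limits (rad/s): [2.57, 2.57, 3.14, 3.14, 3.14, 3.14].

## Interface

Orientations are given as a unit quaternion [w, x, y, z].
In Python, from rig import manip, get_image, get_calibration, ticket gives the robot as it stands. The module is installed in compiled form; this text tells all that it offers.
- The arm moves only by the tool arm_command, never from a script. Its argument "series" is text: rows parted by semicolons, each of 7 numbers parted by spaces: the shift along the tool's x, y, z in units of 0.1 m (1.0 is 0.1 m), then the turn, a rotation vector about the tool's x, y, z in units of pi rad (1.0 is pi rad), then the opening, from -1 (shut) to 1 (fully open), so that 0 is half open. In form: tx ty tz rx ry rz claw; .... A call has 1 to 12 rows; each row shifts and turns the commanded pose from where the row before left it, along the tool's axes as they then stand; what a row does not reach is not made up. A row lasts 1/12 s, in which the tool goes at most 41.7 mm and 7.16 degrees, less where a joint would pass 70% of its speed; a pose out of reach is approached as far as the arm can. A call with a number of a shift or a turn outside -1 to 1 is refused whole. A call with a gripper value outside its range is refused whole. The fingers move at their own pace and stop on an object; "squeeze" is the grip in N (left out, the last holds). Time passes only in rows, so rows that do not move let the fingers close. It gives the time, the measured TCP pose, the force and the opening at its end, in the units of the state.
- manip.get_state(): the state, without advancing time (a new reading comes with each control period).
- get_image(name): name is "scene" or "top" or "wrist"; returns the picture (400x640x3 uint8, red, green, blue); there is no depth.
- get_calibration(name): a dict with "fx", "fy", "cx", "cy" (pixels), "cam_to_world" (4x4, takes a point from camera to world coordinates); the wrist camera has in their place "tool_from_camera" (4x4, takes a point from camera to tool coordinates, whose origin is the TCP and whose axes are the tool frame's). Camera axes: x right, y down, z forward; pixel columns grow to the right and rows downward; lengths in m; the calibration is good to about 2 mm. A picture is of the moment at which its call begins: read the wrist's pose just before it. get_calibration takes no time and is no camera call.
- ticket.sign_off(): hands the job in, once; it reports no verdict.
The state is a dict: "clock": time; "qpos": joint angles; "qd": joint speeds; "effort": joint torques, N m; "position": TCP position; "ee_rot": TCP orientation; "contact_force": force on the tool from outside, world axes, zero at the start; "moment": the same for the moment, N m; "width": finger opening in m.
Only numpy, scipy, OpenCV 4.12 (cv2) and the standard library are available. Lean on these libraries where they do the work, as an engineer would, in place of code of your own. Each camera call takes 0.05 s, during which the arm holds its last target. There are 200 camera calls.

## Working session

There is one attempt and no reset: what is moved stays moved. The work goes in short steps, Python scripts to look and compute and a tool call to move; the robot and the scene stay as the last step left them, time stands still between calls to the robot, and variables do not carry over. Pictures are saved under pics/ and viewed, about 8 in all and at most 12, crops included, and the job is handed in when it is done.

Besides the shell and the picture viewer there is one more tool, called after "Call:" in YAML: its name, and indented under it one key for each argument. arm_command: Moves the arm, as the interface text tells. Shifts and turns lie within -1 to 1; 1 stands for 0.1 m of shift or pi rad of turn. Its arguments: {"type":"object","properties":{"series":{"type":"string"},"squeeze":{"type":"number"}},"required":["series"]}

```bash
mkdir -p pics; python3 - <<'E'
from rig import manip,get_image,get_calibration
import cv2,numpy as np
s=manip.get_state();print({k:np.round(v,3).tolist() for k,v in s.items()})
for n in("scene","top"):
    im=get_image(n);cv2.imwrite(f"pics/{n}0.png",im[:,:,::-1]);c=get_calibration(n);print(n,c["fx"],c["cx"],c["cy"],np.round(c["cam_to_world"],3).tolist())
print(np.round(get_calibration("wrist")["tool_from_camera"],3).tolist())
E
```

```text
{'clock': 0.0, 'qpos': [0.987, 0.277, 1.506, -0.0, 1.361, -0.121], 'qd': [0.0, -0.001, 0.0, -0.003, 0.002, 0.002], 'effort': [0.002, -41.678, -24.581, 0.0, 0.011, 0.0], 'position': [0.256, 0.514, 0.23], 'ee_rot': [0.688, 0.162, 0.688, -0.163], 'contact_force': [0.738, -0.115, 0.473], 'moment': [0.001, 0.018, 0.043], 'width': 0.085}
scene 381.6882070979705 319.82356636441847 195.92104350429406 [[0.613, 0.532, -0.584, 1.189], [0.79, -0.405, 0.461, -0.542], [0.008, -0.744, -0.668, 0.771], [0.0, 0.0, 0.0, 1.0]]
top 367.7603622420552 315.09055752279886 193.21239261835245 [[-0.0, -0.987, 0.161, 0.464], [-1.0, -0.002, -0.016, -0.037], [0.016, -0.161, -0.987, 0.846], [0.0, 0.0, 0.0, 1.0]]
[[0.0, -0.326, 0.945, -0.143], [1.0, 0.0, -0.0, -0.0], [0.0, 0.945, 0.326, -0.084], [0.0, 0.0, 0.0, 1.0]]
```

View pics/top0.png

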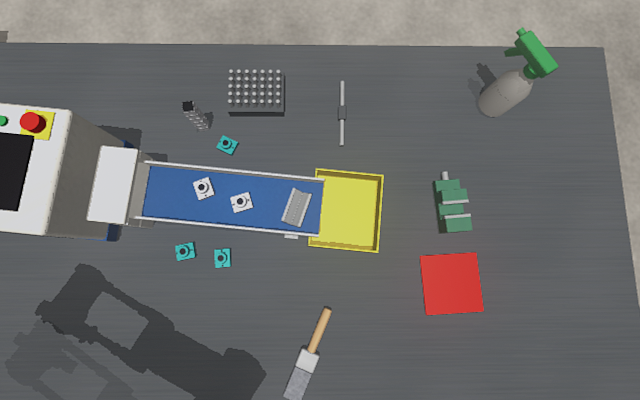

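View pics/scene0.png

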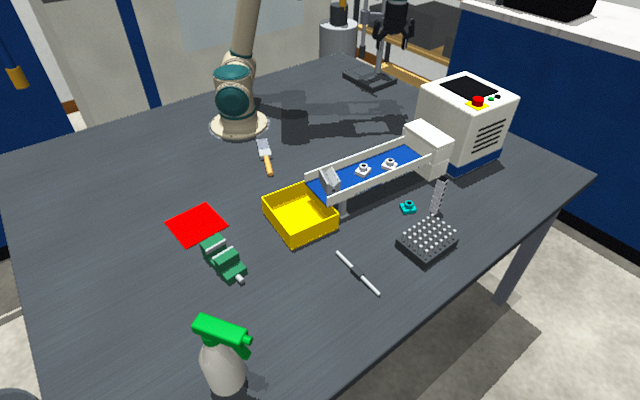

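The top view shows bright castings in the tray at (204,188) and (241,202). The V-block is at (296,207) by the lip, the pad at (452,283) and the vise at (452,205). Three turquoise look-alikes lie outside the tray at (228,144), (185,251) and (222,258). The two silver ones on the blue floor fit the description. I'll measure everything and confirm them in an enlarged crop.

```bash
cat > h.py <<'E'
from rig import manip,get_image,get_calibration
import cv2,numpy as np
from scipy.spatial.transform import Rotation as R
def cast(n,uv,z,s=None):
    c=get_calibration(n)
    if n=="wrist":
        T=np.eye(4);q=s["ee_rot"];T[:3,:3]=R.from_quat([q[1],q[2],q[3],q[0]]).as_matrix();T[:3,3]=s["position"];T=T@c["tool_from_camera"]
    else:T=np.array(c["cam_to_world"])
    uv=np.atleast_2d(uv).astype(float)
    d=np.c_[(uv[:,0]-c["cx"])/c["fx"],(uv[:,1]-c["cy"])/c["fy"],np.ones(len(uv))]@T[:3,:3].T
    return T[:3,3]+d*((z-T[2,3])/d[:,2])[:,None]
def big(m):
    k=cv2.findContours(m.astype(np.uint8),cv2.RETR_EXTERNAL,cv2.CHAIN_APPROX_NONE)[0]
    return sorted(k,key=cv2.contourArea,reverse=True)
def rect(n,c,z,s=None):
    p=cast(n,c[:,0,:],z,s)[:,:2].astype(np.float32)*1000
    r=cv2.minAreaRect(p);return np.round(r[0]),np.round(r[1]),round(r[2],1)
E
python3 - <<'E'
from h import *
im=cv2.imread("pics/top0.png");hsv=cv2.cvtColor(im,cv2.COLOR_BGR2HSV);H,S,V=[hsv[:,:,i].astype(int) for i in range(3)]
red=((H<6)|(H>174))&(S>180)&(V>120)
print("pad",[rect("top",c,.005) for c in big(red)[:1]])
yel=(H>22)&(H<34)&(S>150)&(V>80)
print("tote(rim)",[rect("top",c,.058) for c in big(yel)[:1]])
gr=(H>50)&(H<85)&(S>60)
gr[:, :400]=0;gr[:150]=0
print("vise z.05",[rect("top",c,.045) for c in big(gr)[:4]])
bl=(H>100)&(H<125)&(S>130);bl[:150]=0;bl[240:]=0;bl[:,:138]=0
b=big(bl);print("floor",[rect("top",c,.07) for c in b[:1]])
roi=np.zeros(bl.shape,np.uint8);cv2.drawContours(roi,[cv2.convexHull(b[0])],-1,1,-1)
m=(roi>0)&(S<70)&(V>90)
m=cv2.morphologyEx(m.astype(np.uint8),cv2.MORPH_OPEN,np.ones((3,3)))
for c in big(m)[:5]:
    print("obj",cv2.boundingRect(c),cv2.contourArea(c),"z.084",rect("top",c,.084),"z.11",rect("top",c,.11))
cr=im[140:260,130:330];cv2.imwrite("pics/crop0.png",cv2.resize(cr,None,fx=4,fy=4,interpolation=cv2.INTER_CUBIC))
# column, wrench
print("colbase",cast("top",[[203,126],[189,106]],0),"wrench",cast("top",[[342,82],[342,145]],.01)[:,:2])
E
```

```text
pad [(array([ 398., -354.]), array([128., 129.]), 3.3)]
tote(rim) [(array([ 557., -116.]), array([148., 169.]), 84.4)]
vise z.05 [(array([ 604., -351.]), array([47., 69.]), 5.0), (array([ 526., -363.]), array([29., 56.]), 4.8), (array([ 557., -348.]), array([36., 55.]), 5.1), (array([ 581., -315.]), array([2., 0.]), 177.0)]
floor [(array([577., 126.]), array([372., 108.]), 84.4)]
obj (281, 188, 31, 39) 695.0 z.084 (array([559., -10.]), array([44., 76.]), 70.8) z.11 (array([556., -11.]), array([43., 73.]), 70.8)
obj (230, 192, 23, 21) 304.0 z.084 (array([569., 105.]), array([36., 41.]), 17.2) z.11 (array([565., 101.]), array([35., 40.]), 17.2)
obj (193, 177, 21, 23) 290.0 z.084 (array([598., 185.]), array([43., 35.]), 20.8) z.11 (array([593., 178.]), array([41., 34.]), 20.8)
colbase [[0.76351371 0.21743588 0.        ]
 [0.81363745 0.25345611 0.        ]] wrench [[ 0.87320227 -0.11549953]
 [ 0.71506607 -0.11362816]]
```

View pics/crop0.png

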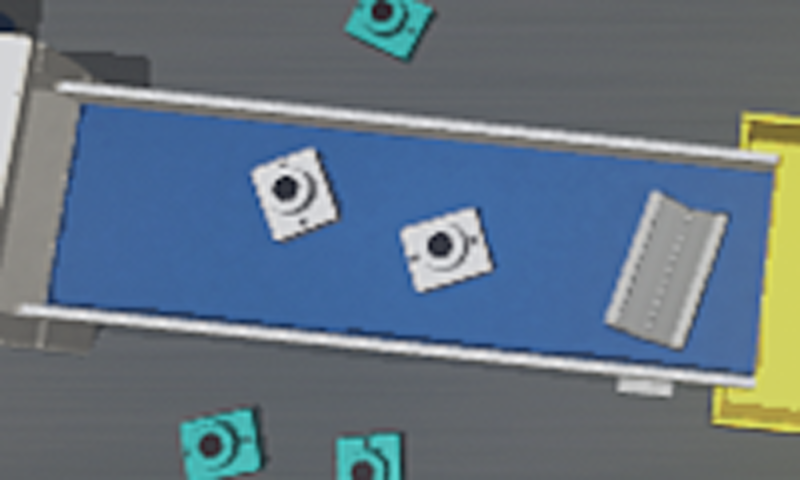

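The crop confirms it: the two silver castings and the V-block are in the blue channel, and the turquoise ones are all outside. From the floor rectangle, the lip is at about (559,-60) mm and the channel points along 84.4°. Next I'll work out the move to the V-block.

```bash
cat >> h.py <<'E'
def plan(pos,jaw_deg):
    "pos in mm; tool down, jaw axis at jaw_deg (mod 180); prints turn (units), then shift in turned tool axes (units)"
    s=manip.get_state();q=s["ee_rot"];M=R.from_quat([q[1],q[2],q[3],q[0]])
    for a in(jaw_deg,jaw_deg+180):
        y=np.array([np.cos(np.radians(a)),np.sin(np.radians(a)),0]);x=np.array([0,0,-1.]);T=np.c_[x,y,np.cross(x,y)]
        rv=(M.inv()*R.from_matrix(T)).as_rotvec()/np.pi
        if abs(rv[0])<.55: print("turn",np.round(rv,4),"shift",np.round(T.T@(np.array(pos)/1000-s["position"])*10,3),"z axis",np.round(T[:,2],2))
    print("q",np.round(s["qpos"],2),"pos",np.round(s["position"],4),"F",np.round(s["contact_force"],1),"w",round(s["width"],4),"t",round(s["clock"],2))
E
python3 -c "
from h import *
plan([557.5,-10,200],70.8)"
```

```text
turn [-0.0406 -0.0001  0.0005] shift [ 0.305 -3.96   4.567] z axis [ 0.94 -0.33  0.  ]
q [ 0.99  0.28  1.51  0.    1.36 -0.12] pos [0.2564 0.5141 0.2305] F [ 0.2 -0.1  0.4] w 0.0855 t 0.1
```

Call:
arm_command:
  series: "0 0 0 -0.02 0 0 1;0 0 0 -0.02 0 0 1;0 -0.2 0.23 0 0 0 1;0 -0.2 0.23 0 0 0 1;0 -0.2 0.23 0 0 0 1;0 -0.2 0.23 0 0 0 1;0 -0.2 0.23 0 0 0 1;0 -0.2 0.23 0 0 0 1;0 -0.2 0.23 0 0 0 1;0 -0.2 0.23 0 0 0 1;0 -0.2 0.23 0 0 0 1;0 -0.2 0.23 0 0 0 1"
  squeeze: 60

```text
clock: 1.1
position: [0.4078, 0.2482, 0.231]
ee_rot: [0.697, 0.118, 0.697, -0.119]
contact_force: [0.4, 0.7, 0.1]
width: 0.085
```

Call:
arm_command:
  series: "0 -0.2 0.23 0 0 0 1;0 -0.2 0.23 0 0 0 1;0 -0.2 0.23 0 0 0 1;0 -0.2 0.23 0 0 0 1;0 -0.2 0.23 0 0 0 1;0 -0.2 0.23 0 0 0 1;0 -0.2 0.23 0 0 0 1;0 -0.2 0.23 0 0 0 1;0 -0.2 0.23 0 0 0 1;0 0 0 0 0 0 1;0 0 0 0 0 0 1"

```text
clock: 2.02
position: [0.5436, 0.0102, 0.2305]
ee_rot: [0.696, 0.12, 0.697, -0.12]
contact_force: [-0.4, 0.5, 0.7]
width: 0.0856
```

```bash
python3 -c "
from h import *
plan([557.5,-10,200],70.8)
s=manip.get_state();im=get_image('wrist');cv2.imwrite('pics/w1.png',im[:,:,::-1])
np.save('s1.npy',s,allow_pickle=True)"
```

```text
turn [-0.0015 -0.0005  0.    ] shift [ 0.305 -0.145  0.197] z axis [ 0.94 -0.33  0.  ]
q [-0.11  0.23  1.57  0.    1.34 -1.34] pos [0.5436 0.0102 0.2305] F [-0.4  0.5  0.7] w 0.0856 t 2.02
```

View pics/w1.png

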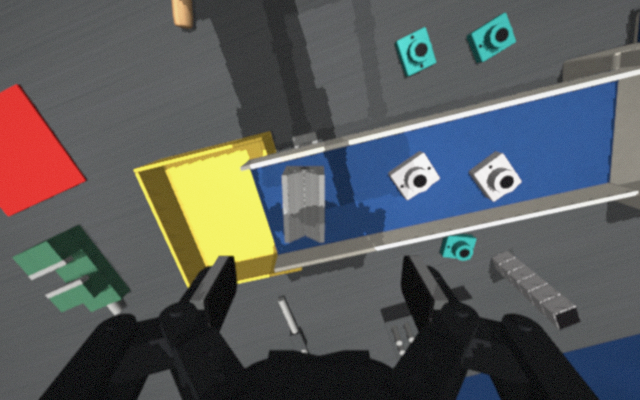

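The wrist view shows the V-block at about x 282–326, y 167–242, with the castings at (415,177) and (497,178). I'll refine all of them from this picture.

```bash
python3 - <<'E'
from h import *
s=np.load('s1.npy',allow_pickle=True).item()
im=cv2.imread('pics/w1.png');hsv=cv2.cvtColor(im,cv2.COLOR_BGR2HSV);H,S,V=[hsv[:,:,i].astype(int) for i in range(3)]
m=(S<90)&(V>60);roi=np.zeros_like(m);roi[163:246,272:332]=1;roi[150:205,380:530]=1
k=cv2.morphologyEx((m&roi).astype(np.uint8),cv2.MORPH_OPEN,np.ones((3,3)))
for c in big(k)[:3]:
    print(cv2.boundingRect(c),np.round(cv2.minAreaRect(c),1) if 0 else cv2.minAreaRect(c))
    for z in(.077,.084,.11):print(z,rect("wrist",c,z,s))
# tray wall tops
print("walls z.1",np.round(cast("wrist",[[243,167],[630,72],[280,271],[636,190]],.1,s)*1000))
print("lip z.07",np.round(cast("wrist",[[258,170],[276,240]],.07,s)*1000))
print("block top corners",np.round(cast("wrist",[[283,168],[325,167],[325,241],[285,236]],.11,s)*1000))
E
```

```text
(281, 166, 45, 77) ((303.0, 204.0), (76.0, 44.0), 90.0)
0.077 (array([564., -15.]), array([47., 88.]), 70.5)
0.084 (array([561., -13.]), array([46., 86.]), 70.5)
0.11 (array([553.,  -9.]), array([42., 78.]), 70.5)
(469, 152, 53, 50) ((495.3500061035156, 176.5499725341797), (42.65535354614258, 39.74505615234375), 55.61965560913086)
0.077 (array([601., 187.]), array([50., 38.]), 21.9)
0.084 (array([598., 184.]), array([49., 37.]), 21.9)
0.11 (array([586., 171.]), array([44., 34.]), 21.9)
(389, 152, 51, 48) ((414.2307434082031, 175.8461456298828), (36.61021423339844, 42.15721130371094), 56.30992889404297)
0.077 (array([572., 107.]), array([41., 43.]), 17.1)
0.084 (array([569., 105.]), array([40., 42.]), 17.1)
0.11 (array([560.,  99.]), array([37., 38.]), 17.1)
walls z.1 [[499. -51. 100.]
 [534. 299. 100.]
 [619. -61. 100.]
 [650. 304. 100.]]
lip z.07 [[512. -47.  70.]
 [595. -61.  70.]]
block top corners [[511. -14. 110.]
 [523.  23. 110.]
 [596.  -2. 110.]
 [577. -38. 110.]]
```

Call:
arm_command:
  series: "0 -0.07 0.1 0 0 0 1;0 -0.075 0.095 0 0 0 1;0.25 0 0 0 0 0 1;0.25 0 0 0 0 0 1;0.25 0 0 0 0 0 1;0.25 0 0 0 0 0 1;0 0 0 0 0 0 1;0 0 0 0 0 0 1"

```text
clock: 2.73
position: [0.5565, -0.0087, 0.1306]
ee_rot: [0.696, 0.118, 0.698, -0.118]
contact_force: [-0.2, 0.6, 0.4]
width: 0.0851
```

```bash
python3 -c "
from h import *
plan([557,-10,74],70.8)"
```

```text
turn [-0.0004 -0.0008  0.0002] shift [ 0.566 -0.011  0.009] z axis [ 0.94 -0.33  0.  ]
q [-0.14  0.32  1.7  -0.    1.12 -1.37] pos [ 0.5565 -0.0087  0.1306] F [-0.2  0.6  0.4] w 0.0851 t 2.73
```

Call:
arm_command:
  series: "0.19 -0.01 0.01 0 0 0 1;0.19 0 0 0 0 0 1;0.185 0 0 0 0 0 1;0 0 0 0 0 0 1;0 0 0 0 0 0 -1;0 0 0 0 0 0 -1;0 0 0 0 0 0 -1;0 0 0 0 0 0 -1;0 0 0 0 0 0 -1;0 0 0 0 0 0 -1;0 0 0 0 0 0 -1;0 0 0 0 0 0 -1"
  squeeze: 80

```text
clock: 3.73
position: [0.559, -0.0105, 0.0768]
ee_rot: [0.698, 0.118, 0.696, -0.119]
contact_force: [-0.8, -0.1, 6.5]
width: 0.0392
```

Call:
arm_command:
  series: "0 0 0 0 0 0 -1;0 0 0 0 0 0 -1;-0.05 0 0 0 0 0 -1;-0.1 0 0 0 0 0 -1;-0.15 0 0 0 0 0 -1;-0.2 0 0 0 0 0 -1;-0.2 0 0 0 0 0 -1;-0.2 0 0 0 0 0 -1;-0.2 0 0 0 0 0 -1;0 0 0 0 0 0 -1;0 0 0 0 0 0 -1"

```text
clock: 4.65
position: [0.5578, -0.01, 0.1854]
ee_rot: [0.698, 0.119, 0.697, -0.119]
contact_force: [0.5, 0.8, -7.2]
width: 0.039
```

```bash
python3 -c "
from h import *
plan([398,-354,180],70.8); plan([398,-354,180],93)
s=manip.get_state();im=get_image('wrist');cv2.imwrite('pics/w2.png',im[:,:,::-1])"
```

```text
turn [-0.0006  0.0005 -0.0002] shift [ 0.054 -3.775 -0.378] z axis [ 0.94 -0.33  0.  ]
q [-0.14  0.28  1.62  0.    1.24 -1.38] pos [ 0.5578 -0.01    0.1854] F [ 0.5  0.8 -7.2] w 0.039 t 4.65
turn [-1.24e-01  5.00e-04 -1.00e-04] shift [ 0.054 -3.352 -1.776] z axis [1.   0.05 0.  ]
q [-0.14  0.28  1.62  0.    1.24 -1.38] pos [ 0.5578 -0.01    0.1854] F [ 0.5  0.8 -7.2] w 0.039 t 4.65
```

View pics/w2.png

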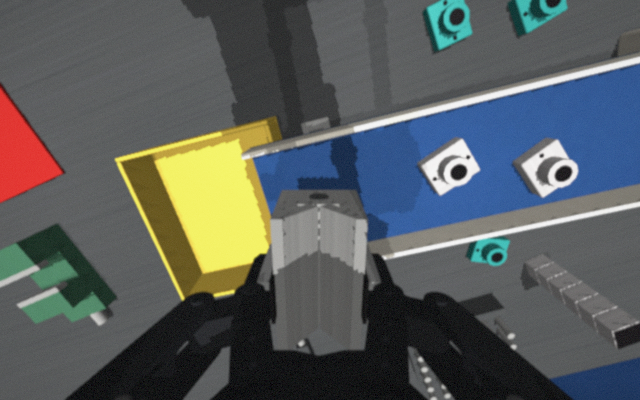

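The block is held square, and the force of about 7 N matches its weight. I'll turn it 22° to line up with the pad and carry it over.

Call:
arm_command:
  series: "0 -0.1 -0.05 0 0 0 -1;0 -0.16 -0.01 0 0 0 -1;0 -0.23 -0.02 0 0 0 -1;0 -0.25 -0.03 0 0 0 -1;0 -0.25 -0.03 0 0 0 -1;0 -0.25 -0.03 0 0 0 -1;0 -0.25 -0.03 0 0 0 -1;0 -0.25 -0.03 0 0 0 -1;0 -0.25 -0.03 0 0 0 -1;0 -0.25 -0.03 0 0 0 -1;0 -0.25 -0.03 0 0 0 -1;0 -0.25 -0.03 0 0 0 -1"

```text
clock: 5.7
position: [0.4314, -0.2573, 0.1829]
ee_rot: [0.696, 0.119, 0.698, -0.118]
contact_force: [0.1, -0.9, -6.6]
width: 0.0385
```

Call:
arm_command:
  series: "0 -0.25 -0.02 0 0 0 -1;0 -0.25 -0.01 0 0 0 -1;0 -0.25 0 0 0 0 -1;0 -0.2 0 0 0 0 -1;0 -0.15 0 0 0 0 -1;0 -0.1 0 0 0 0 -1;0 0 0 -0.031 0 0 -1;0 0 0 -0.031 0 0 -1;0 0 0 -0.031 0 0 -1;0 0 0 -0.031 0 0 -1;0 0 0 0 0 0 -1;0 0 0 0 0 0 -1"

```text
clock: 6.7
position: [0.3912, -0.3684, 0.1841]
ee_rot: [0.707, -0.017, 0.707, 0.018]
contact_force: [-0.3, -0.3, -7.7]
width: 0.0385
```

```bash
python3 -c "
from h import *
plan([398,-354,12],93)"
```

```text
turn [-0.0006 -0.0002 -0.0006] shift [1.721 0.141 0.076] z axis [1.   0.05 0.  ]
q [-0.89  0.25  1.66  0.    1.23 -2.51] pos [ 0.3912 -0.3684  0.1841] F [-0.3 -0.3 -7.7] w 0.0385 t 6.7
```

Call:
arm_command:
  series: "0.1 0.07 0.04 0 0 0 -1;0.2 0.07 0.035 0 0 0 -1;0.25 0 0 0 0 0 -1;0.25 0 0 0 0 0 -1;0.25 0 0 0 0 0 -1;0.25 0 0 0 0 0 -1;0.15 0 0 0 0 0 -1;0.1 0 0 0 0 0 -1;0.05 0 0 0 0 0 -1;0 0 0 0 0 0 -1;0 0 0 0 0 0 -1"

```text
clock: 7.62
position: [0.3988, -0.3552, 0.0252]
ee_rot: [0.707, -0.019, 0.707, 0.018]
contact_force: [0.4, 0.0, -7.0]
width: 0.0391
```

```bash
python3 -c "
from h import *
plan([398,-354,12],93)"
```

```text
turn [-0.0001  0.0003  0.0002] shift [ 0.132  0.013 -0.007] z axis [1.   0.05 0.  ]
q [-0.86  0.41  1.88  0.    0.85 -2.48] pos [ 0.3988 -0.3552  0.0252] F [ 0.4  0.  -7. ] w 0.0391 t 7.62
```

Call:
arm_command:
  series: "0.03 0.01 0 0 0 0 -1;0.03 0 0 0 0 0 -1;0.03 0 0 0 0 0 -1;0.02 0 0 0 0 0 -1;0.01 0 0 0 0 0 -1;0 0 0 0 0 0 -1;0 0 0 0 0 0 -1"

```text
clock: 8.2
position: [0.3982, -0.3539, 0.0128]
ee_rot: [0.707, -0.018, 0.707, 0.019]
contact_force: [0.5, 0.6, -6.5]
width: 0.039
```

Call:
arm_command:
  series: "0.01 0 0 0 0 0 -1;0.01 0 0 0 0 0 -1;0 0 0 0 0 0 -1;0 0 0 0 0 0 -1"

```text
clock: 8.53
position: [0.3983, -0.3542, 0.0118]
ee_rot: [0.707, -0.019, 0.707, 0.018]
contact_force: [-2.1, 0.9, 5.8]
width: 0.0393
```

Contact is confirmed: the vertical force went from -7 to +6 N. I'll release and back off.

Call:
arm_command:
  series: "0 0 0 0 0 0 0.4;0 0 0 0 0 0 0.6;0 0 0 0 0 0 1;0 0 0 0 0 0 1;0 0 0 0 0 0 1;0 0 0 0 0 0 1;-0.1 0 0 0 0 0 1;-0.2 0 0 0 0 0 1;-0.3 0 0 0 0 0 1;-0.3 0 0 0 0 0 1;-0.3 0 0 0 0 0 1;-0.3 0 0 0 0 0 1"

```text
clock: 9.53
position: [0.398, -0.3537, 0.163]
ee_rot: [0.707, -0.019, 0.707, 0.018]
contact_force: [0.5, -0.6, -0.5]
width: 0.0854
```

```bash
python3 -c "
from h import *
plan([558,-55,190],-5.6+180)
s=manip.get_state();im=get_image('wrist');im2=get_image('top');
a=cv2.resize(im2[170:320,250:500],(640,384))
cv2.imwrite('pics/p3.png',np.hstack([cv2.resize(im,(400,250)),cv2.resize(im2[230:330,400:560],(400,250))])[:,:,::-1])"
```

```text
turn [-4.522e-01  0.000e+00  2.000e-04] shift [-0.27  -1.301  3.129] z axis [0.1 1.  0. ]
turn [ 5.478e-01  2.000e-04 -0.000e+00] shift [-0.27   1.301 -3.129] z axis [-0.1 -1.  -0. ]
q [-0.86  0.26  1.71  0.    1.18 -2.48] pos [ 0.398  -0.3537  0.163 ] F [ 0.5 -0.6 -0.5] w 0.0854 t 9.53
```

View pics/p3.png

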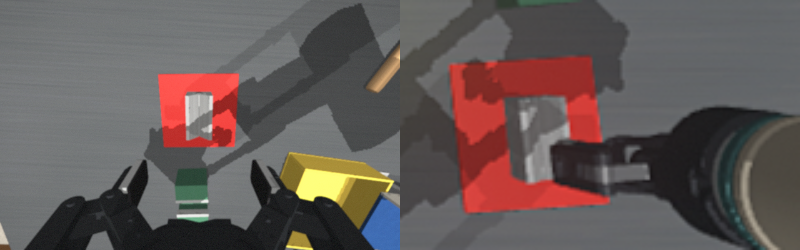

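The V-block stands upright in the middle of the pad. Now I'll turn the jaws across the channel and half close them, so the two fingertips make a broad pusher.

Call:
arm_command:
  series: "-0.03 0 0 0.039 0 0 -0.29;-0.03 0 0 0.039 0 0 -0.29;-0.03 0 0 0.039 0 0 -0.29;-0.03 0 0 0.039 0 0 -0.29;-0.03 0 0 0.039 0 0 -0.29;-0.03 0 0 0.039 0 0 -0.29;-0.03 0 0 0.039 0 0 -0.29;-0.03 0 0 0.039 0 0 -0.29;-0.03 0 0 0.039 0 0 -0.29;0 0 0 0.039 0 0 -0.29;0 0 0 0.039 0 0 -0.29;0 0 0 0.039 0 0 -0.29"

```text
clock: 10.63
position: [0.3979, -0.3536, 0.1876]
ee_rot: [0.535, 0.462, 0.536, -0.462]
contact_force: [0.2, 0.8, 0.1]
width: 0.0302
```

Call:
arm_command:
  series: "0 0 0 0.039 0 0 -0.29;0 0 0 0.039 0 0 -0.29;0 0 0 0 0 0 -0.29;0 0 0 0 0 0 -0.29"

```text
clock: 10.97
position: [0.398, -0.3537, 0.1877]
ee_rot: [0.477, 0.522, 0.477, -0.522]
contact_force: [-0.4, -0.4, 0.0]
width: 0.0305
```

```bash
python3 -c "
from h import *
plan([573,146.6,190],-5.5)"
```

```text
turn [ 0.0022 -0.0001  0.0001] shift [-0.023  1.263 -5.148] z axis [-0.1 -1.  -0. ]
q [-0.86  0.24  1.67  0.    1.23 -0.77] pos [ 0.398  -0.3537  0.1877] F [-0.4 -0.4  0. ] w 0.0305 t 10.97
```

Call:
arm_command:
  series: "0 0.03 -0.13 0.002 0 0 -0.29;0 0.06 -0.25 0 0 0 -0.29;0 0.06 -0.25 0 0 0 -0.29;0 0.06 -0.25 0 0 0 -0.29;0 0.06 -0.25 0 0 0 -0.29;0 0.06 -0.25 0 0 0 -0.29;0 0.06 -0.25 0 0 0 -0.29;0 0.06 -0.25 0 0 0 -0.29;0 0.06 -0.25 0 0 0 -0.29;0 0.06 -0.25 0 0 0 -0.29;0 0.06 -0.25 0 0 0 -0.29;0 0.06 -0.25 0 0 0 -0.29"

```text
clock: 11.97
position: [0.4952, -0.0727, 0.1879]
ee_rot: [0.476, 0.523, 0.476, -0.523]
contact_force: [0.7, -1.0, -1.0]
width: 0.0301
```

Call:
arm_command:
  series: "0 0.07 -0.25 0 0 0 -0.29;0 0.07 -0.25 0 0 0 -0.29;0 0.07 -0.25 0 0 0 -0.29;0 0.07 -0.25 0 0 0 -0.29;0 0.07 -0.25 0 0 0 -0.29;0 0.07 -0.25 0 0 0 -0.29;0 0.07 -0.25 0 0 0 -0.29;0 0.06 -0.25 0 0 0 -0.29;0 0.04 -0.13 0 0 0 -0.29;0 0 0 0 0 0 -0.29;0 0 0 0 0 0 -0.29"

```text
clock: 12.88
position: [0.5744, 0.1321, 0.1875]
ee_rot: [-0.476, -0.523, -0.475, 0.524]
contact_force: [-0.6, -0.3, -0.2]
width: 0.03
```

```bash
python3 -c "
from h import *
plan([573,146.6,110],-5.5)
im=get_image('wrist');im2=get_image('scene')
cv2.imwrite('pics/p4.png',np.hstack([cv2.resize(im,(400,250)),cv2.resize(im2[120:220,300:460],(400,250))])[:,:,::-1])"
```

```text
turn [0.0001 0.0004 0.0003] shift [ 0.775 -0.028 -0.143] z axis [-0.1 -1.  -0. ]
q [ 0.11  0.32  1.54 -0.    1.27  0.2 ] pos [0.5744 0.1321 0.1875] F [-0.6 -0.3 -0.2] w 0.03 t 12.88
```

View pics/p4.png

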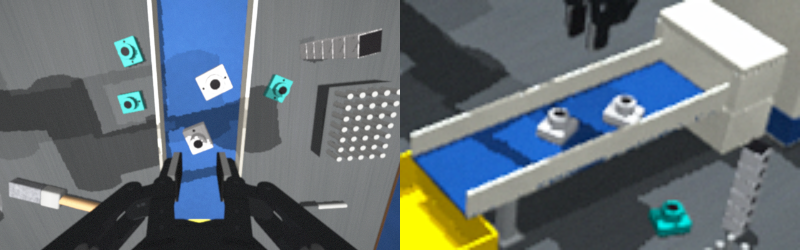

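The wrist view (left half) shows castings at (213,83) and (198,138), still as measured, and the tray is clear. I'll come down in the gap behind the nearer one.

Call:
arm_command:
  series: "0 -0.03 -0.14 0 0 0 -0.29;0.25 0 0 0 0 0 -0.29;0.25 0 0 0 0 0 -0.29;0.25 0 0 0 0 0 -0.29;0 0 0 0 0 0 -0.29;0 0 0 0 0 0 -0.29"

```text
clock: 13.48
position: [0.5719, 0.146, 0.1121]
ee_rot: [-0.474, -0.523, -0.475, 0.525]
contact_force: [0.9, -0.1, 0.3]
width: 0.0303
```

```bash
python3 -c "
from h import *
plan([573,146.6,74],-5.5)"
```

```text
turn [-0.0009  0.0002  0.001 ] shift [ 0.381  0.01  -0.007] z axis [-0.1 -1.  -0. ]
q [0.13 0.39 1.65 0.   1.11 0.23] pos [0.5719 0.146  0.1121] F [ 0.9 -0.1  0.3] w 0.0303 t 13.48
```

Call:
arm_command:
  series: "0.12 0.01 0 0 0 0 -0.29;0.12 0 0 0 0 0 -0.29;0.08 0 0 0 0 0 -0.29;0.05 0 0 0 0 0 -0.29;0 0 0 0 0 0 -0.29;0 0 0 0 0 0 -0.29"

```text
clock: 13.98
position: [0.5745, 0.1463, 0.0765]
ee_rot: [0.475, 0.524, 0.475, -0.524]
contact_force: [0.6, 1.1, -0.2]
width: 0.0305
```

Call:
arm_command:
  series: "0.02 0 0 0 0 0 -0.29;0 0 0.05 0 0 0 -0.29;0 0 0.1 0 0 0 -0.29;0 0 0.12 0 0 0 -0.29;0 0 0.12 0 0 0 -0.29;0 0 0.12 0 0 0 -0.29;0 0 0.12 0 0 0 -0.29;0 0 0.12 0 0 0 -0.29;0 0 0.12 0 0 0 -0.29;0 0 0.12 0 0 0 -0.29;0 0 0.12 0 0 0 -0.29;0 0 0 0 0 0 -0.29"

```text
clock: 14.98
position: [0.5629, 0.0332, 0.0737]
ee_rot: [-0.475, -0.524, -0.474, 0.525]
contact_force: [-0.2, 0.5, -0.3]
width: 0.0303
```

```bash
python3 -c "
from h import *
plan([549,-85,75],-5.5)
im=get_image('scene')
cv2.imwrite('pics/p5.png',cv2.resize(im[100:260,220:476],(768,480))[:,:,::-1])"
```

```text
turn [-0.0013  0.0004  0.0001] shift [-0.013 -0.025  1.19 ] z axis [-0.1 -1.  -0. ]
q [-0.06  0.39  1.76 -0.    0.99  0.04] pos [0.5629 0.0332 0.0737] F [-0.2  0.5 -0.3] w 0.0303 t 14.98
```

View pics/p5.png

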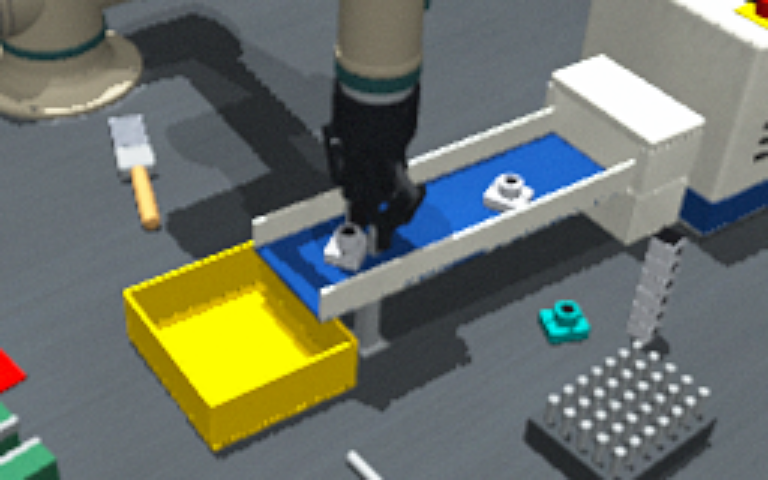

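The view shows the first casting at (348,245) sliding ahead of the fingers and the second untouched at (508,192). I'll keep going over the lip.

Call:
arm_command:
  series: "0 0 0.08 0 0 0 -0.29;0 0 0.12 0 0 0 -0.29;0 0 0.12 0 0 0 -0.29;0 0 0.12 0 0 0 -0.29;0 0 0.12 0 0 0 -0.29;0 0 0.12 0 0 0 -0.29;0 0 0.12 0 0 0 -0.29;0 0 0.12 0 0 0 -0.29;0 0 0.12 0 0 0 -0.29;0 0 0.12 0 0 0 -0.29;0 0 0.04 0 0 0 -0.29;0 0 0 0 0 0 -0.29"

```text
clock: 16.03
position: [0.5514, -0.085, 0.0738]
ee_rot: [0.474, 0.524, 0.474, -0.524]
contact_force: [0.0, 0.3, 0.5]
width: 0.0299
```

Call:
arm_command:
  series: "-0.1 0 0 0 0 0 -0.29;-0.25 0 0 0 0 0 -0.29;-0.25 0 0 0 0 0 -0.29;-0.25 0 0 0 0 0 -0.29;-0.25 0 0 0 0 0 -0.29;0 0 0 0 0 0 -0.29"

```text
clock: 16.53
position: [0.5547, -0.0836, 0.19]
ee_rot: [0.478, 0.526, 0.472, -0.521]
contact_force: [0.4, 0.0, 0.7]
width: 0.0302
```

```bash
python3 -c "
from h import *
# rear start for casting 2: y_t=290,x_t=14
u=np.array([.095,.9955]);v=np.array([.9955,-.095]);p=np.array([559,-58])+290*u+14*v;print(p)
plan([*p,180],-5.5)
im=get_image('scene')
cv2.imwrite('pics/p6.png',cv2.resize(im[100:260,220:476],(768,480))[:,:,::-1])"
```

```text
[600.487 229.365]
turn [-0.0004  0.0005 -0.0035] shift [ 0.1    0.156 -3.159] z axis [-0.1 -1.  -0. ]
q [-0.27  0.28  1.61  0.    1.24 -0.18] pos [ 0.5547 -0.0836  0.19  ] F [0.4 0.  0.7] w 0.0302 t 16.53
```

View pics/p6.png

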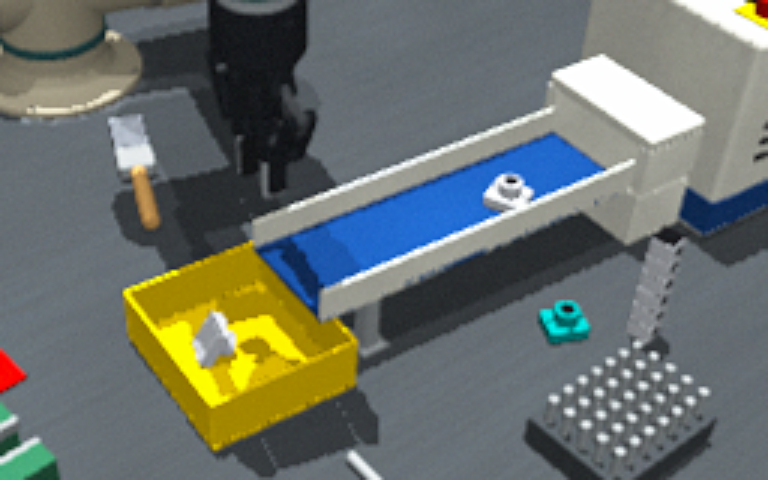

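The first casting lies in the tote at (212,340), and the second is still in the tray at (508,192). I'll go behind the second.

Call:
arm_command:
  series: "0 0.01 -0.1 0 0 0 -0.29;0 0.01 -0.2 0 0 0 -0.29;0 0.01 -0.28 0 0 0 -0.29;0 0.01 -0.28 0 0 0 -0.29;0 0.02 -0.28 0 0 0 -0.29;0 0.02 -0.28 0 0 0 -0.29;0 0.02 -0.28 0 0 0 -0.29;0 0.02 -0.28 0 0 0 -0.29;0 0.02 -0.28 0 0 0 -0.29;0 0.01 -0.28 0 0 0 -0.29;0 0.01 -0.28 0 0 0 -0.29;0 0 -0.28 0 0 0 -0.29"

```text
clock: 17.58
position: [0.5963, 0.2257, 0.182]
ee_rot: [-0.474, -0.523, -0.476, 0.525]
contact_force: [0.1, 0.2, 0.2]
width: 0.0302
```

Call:
arm_command:
  series: "0 0 -0.05 0 0 0 -0.29;0.1 0 0 0 0 0 -0.29;0.25 0 0 0 0 0 -0.29;0.25 0 0 0 0 0 -0.29;0.1 0 0 0 0 0 -0.29;0 0 0 0 0 0 -0.29;0 0 0 0 0 0 -0.29"

```text
clock: 18.17
position: [0.5977, 0.2275, 0.113]
ee_rot: [-0.474, -0.523, -0.475, 0.525]
contact_force: [0.4, -0.1, 1.1]
width: 0.0302
```

```bash
python3 -c "
from h import *
plan([600.5,229.4,74],-5.5)"
```

```text
turn [-0.001   0.0003  0.0006] shift [ 0.39   0.026 -0.022] z axis [-0.1 -1.  -0. ]
q [ 0.26  0.45  1.53 -0.    1.16  0.35] pos [0.5977 0.2275 0.113 ] F [ 0.4 -0.1  1.1] w 0.0302 t 18.17
```

Call:
arm_command:
  series: "0.1 0.02 -0.02 0 0 0 -0.29;0.12 0 0 0 0 0 -0.29;0.1 0 0 0 0 0 -0.29;0.06 0 0 0 0 0 -0.29;0 0 0 0 0 0 -0.29;0 0 0 0 0 0 -0.29"

```text
clock: 18.67
position: [0.6005, 0.2301, 0.0757]
ee_rot: [-0.475, -0.524, -0.475, 0.524]
contact_force: [0.8, 0.3, -0.0]
width: 0.0306
```

Call:
arm_command:
  series: "0.01 0 0 0 0 0 -0.29;0 0 0.05 0 0 0 -0.29;0 0 0.1 0 0 0 -0.29;0 0 0.12 0 0 0 -0.29;0 0 0.12 0 0 0 -0.29;0 0 0.12 0 0 0 -0.29;0 0 0.12 0 0 0 -0.29;0 0 0.12 0 0 0 -0.29;0 0 0.12 0 0 0 -0.29;0 0 0.12 0 0 0 -0.29;0 0 0.12 0 0 0 -0.29;0 0 0.12 0 0 0 -0.29"

```text
clock: 19.67
position: [0.5882, 0.1064, 0.0748]
ee_rot: [0.475, 0.524, 0.475, -0.524]
contact_force: [-0.3, 1.1, 0.0]
width: 0.0302
```

Call:
arm_command:
  series: "0 0 0.12 0 0 0 -0.29;0 0 0.12 0 0 0 -0.29;0 0 0.12 0 0 0 -0.29;0 0 0.12 0 0 0 -0.29;0 0 0.06 0 0 0 -0.29;0 0 0 0 0 0 -0.29"

```text
clock: 20.17
position: [0.5828, 0.0523, 0.0747]
ee_rot: [-0.474, -0.524, -0.474, 0.525]
contact_force: [0.9, -0.4, -0.4]
width: 0.0302
```

```bash
python3 -c "
from h import *
plan([551,-85,74],-5.5)
im=get_image('scene')
cv2.imwrite('pics/p7.png',cv2.resize(im[100:260,220:476],(768,480))[:,:,::-1])"
```

```text
turn [-0.0012  0.0002  0.0001] shift [ 0.007 -0.185  1.397] z axis [-0.1 -1.  -0. ]
q [-0.03  0.42  1.71 -0.    1.02  0.07] pos [0.5828 0.0523 0.0747] F [ 0.9 -0.4 -0.4] w 0.0302 t 20.17
```

View pics/p7.png

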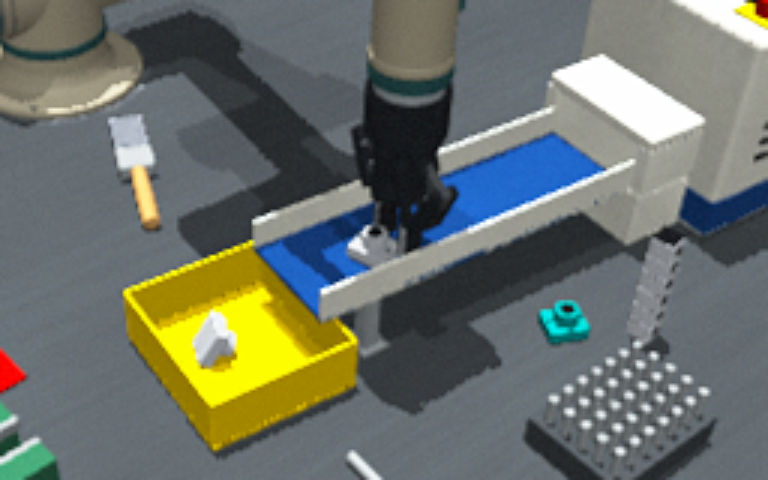

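The second casting is sliding ahead of the fingers at (375,245). I'll continue over the lip.

Call:
arm_command:
  series: "0 0 0.08 0 0 0 -0.29;0 0 0.12 0 0 0 -0.29;0 0 0.12 0 0 0 -0.29;0 0 0.12 0 0 0 -0.29;0 0 0.12 0 0 0 -0.29;0 0 0.12 0 0 0 -0.29;0 0 0.12 0 0 0 -0.29;0 0 0.12 0 0 0 -0.29;0 0 0.12 0 0 0 -0.29;0 0 0.12 0 0 0 -0.29;0 0 0.12 0 0 0 -0.29;0 0 0.12 0 0 0 -0.29"

```text
clock: 21.22
position: [0.5691, -0.0867, 0.0748]
ee_rot: [0.475, 0.524, 0.475, -0.524]
contact_force: [0.3, -0.9, -0.5]
width: 0.0302
```

Call:
arm_command:
  series: "0 0 0.04 0 0 0 -0.29;0 0 0 0 0 0 -0.29;-0.1 0 0 0 0 0 -0.29;-0.25 0 0 0 0 0 -0.29;-0.25 0 0 0 0 0 -0.29;-0.25 0 0 0 0 0 -0.29;-0.25 0 -0.2 0 0 0 -0.29;0 0 -0.3 0 0 0 -0.29;0 0 -0.3 0 0 0 -0.29;0 0 -0.3 0 0 0 -0.29;0 0 -0.3 0 0 0 -0.29;0 0 -0.2 0 0 0 -0.29"

```text
clock: 22.22
position: [0.5844, 0.0734, 0.1859]
ee_rot: [0.475, 0.524, 0.476, -0.523]
contact_force: [1.1, 0.1, -0.3]
width: 0.0304
```

Call:
arm_command:
  series: "0 0 0 0 0 0 -0.29;0 0 0 0 0 0 -0.29;0 0 0 0 0 0 -0.29"

```text
clock: 22.47
position: [0.5844, 0.0699, 0.1852]
ee_rot: [-0.475, -0.524, -0.475, 0.524]
contact_force: [0.4, -0.2, -0.6]
width: 0.0307
```

```bash
python3 - <<'E'
from h import *
im=get_image('top')[:,:,::-1].copy();sc=get_image('scene')[:,:,::-1]
cv2.imwrite('pics/top9.png',im);cv2.imwrite('pics/sc9.png',sc)
cv2.imwrite('pics/p8.png',np.vstack([cv2.resize(im[60:330,280:640],(400,300)),cv2.resize(sc[130:310,160:400],(400,300))]))
hsv=cv2.cvtColor(im,cv2.COLOR_BGR2HSV);H,S,V=[hsv[:,:,i].astype(int) for i in range(3)]
for c in big((H>22)&(H<34)&(S>150)&(V>80))[:1]:print("tote",rect("top",c,.058))
m=(S<70)&(V>70);roi=np.zeros_like(m);roi[256:312,424:480]=1
for c in big(m&roi)[:1]:print("vblock",cv2.boundingRect(c),rect("top",c,.045))
gr=(H>50)&(H<85)&(S>60);gr[:,:400]=0;gr[:150]=0
print("vise",[rect("top",c,.045) for c in big(gr)[:3]])
a=cv2.imread('pics/top0.png');d=(np.abs(a.astype(int)-im).max(2)>60);d[:, :]&=True
print("t",manip.get_state()["clock"],"change at wrench",d[75:150,332:352].sum(),"column",d[95:135,178:212].sum())
E
```

```text
tote (array([ 557., -116.]), array([148., 169.]), 84.4)
vblock (442, 268, 28, 35) (array([ 397., -349.]), array([70., 53.]), 3.0)
vise [(array([ 604., -350.]), array([47., 71.]), 4.9), (array([ 526., -363.]), array([29., 57.]), 4.8), (array([ 555., -348.]), array([35., 55.]), 0.1)]
t 22.5667 change at wrench 0 column 1303
```

View pics/p8.png

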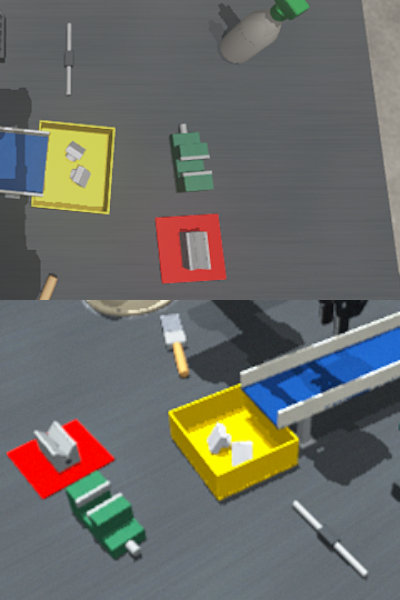

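Both castings are in the tote, which hasn't moved (557,-116). The V-block is upright on the pad, and the vise and wrench are unchanged. The arm may be hiding the column in the top view, so I'll compare the scene view before handing in.

```bash
python3 - <<'E'
from h import *
from rig import ticket
a=cv2.imread('pics/scene0.png').astype(int);b=cv2.imread('pics/sc9.png').astype(int)
d=np.abs(a-b).max(2)>60
n=d[175:218,426:450].sum();print("column change px",n,"of",43*24)
if n<60: print(ticket.sign_off())
E
```

```text
column change px 0 of 1032
the job is handed in; nothing more can be done
None
```

The job is done and handed in at about 22.6 s, inside the 61 s limit. I lifted the V-block out of the tray and set it down upright on the red pad. I then slid the two castings one at a time over the lip into the tote, with the half-closed fingers as a pusher.

Last checks:
- **V-block:** it stands upright within about 5 mm of the pad centre. It measured (397,-349) mm against the pad's (398,-354), and part of that gap is its visible side face.
- **Castings:** both are in the tote and the tray is empty. They tumbled as they fell and don't lie flat.
- **Tote and bystanders:** the tote is unmoved and the wrench unchanged. The vise parts measure within about 2 mm of before, though one small part's fitted angle read 0.1° against 5.1° before. I put that down to the fit, as nothing went near the vise.
- **Column of blocks:** the top-view comparison showed change there, most likely because the arm was hiding it. The scene view showed no changed pixels at the column.

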